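# Push the slide box through the reader gate

## Task

Push the white slide box with the fingers along the desk, endways through the narrow gap between the two posts of the box reader, until the whole box is past the posts and lies straight in the bay between them and the low stop rail. Only push it: keep it flat on the desk, never lifting or tipping it. Leave the bottles and the other things standing where they are.

Things in the scene. Friction and masses are not known exactly. Their poses are not given: they have to be found in the camera images.
- slide_box: White plastic slide box, loose, about 120 g, lid fixed shut. 88 mm long (its y), 36 mm high; body 62 mm wide (x -31 to +31 mm) with a lid lip out to x = -34 mm (y -10 to +10 mm, 25 to 31 mm up) and hinges out to x = +34 mm: 68 mm over all. Origin: centre of underside. Starts on the reader's -y side, up to 3 cm off its middle line and up to 0.3 rad askew.
- reader: Fixed box reader. Two white posts 45 mm high, 26 mm wide (x) and 36 mm deep (y -18 to +18 mm, round ends), centred at x = -49 and +49 mm: gap 72 mm. Origin on the desk midway between them, z up. The box passes along the reader's +y (about the robot's left), its own y along the reader's y. The open-sided bay behind the posts, on a thin flat grey mat, ends at the stop rail.
- reader_stop (a point): Foot of the near face of the reader's stop rail, at its middle: 128 mm along the reader's +y from its origin. The rail is fixed, white, 96 mm wide, 26 mm high, 12 mm thick.
- stain_bottle: Bystander: small purple bottle with a white cap, 28 mm across, 55 mm high, beside the far post. Origin: centre of its underside.
- oil_bottle: Bystander: small brown bottle with a black cap, 26 mm across, 62 mm high, on the far side of the bay. Origin: centre of its underside.
- cover_glass_box: Bystander: small blue box with a clear lid, 32 x 32 x 17 mm, on the near side of the bay. Origin: centre of its underside.
- jaw_model_big: Bystander: larger teaching model of the jaws, 81 x 71 x 68 mm, at the left. Origin: centre of its underside.
- jaw_model_small: Bystander: smaller teaching model of the jaws, 65 x 56 x 55 mm, at the left. Origin: centre of its underside.
- floss_box: Bystander: upright white and green dispenser, 20 x 44 x 62 mm, at the right towards the back. Origin: centre of its underside.

How it is judged:
On the way:
1. the slide box stands between the two posts (x of slide_box in the frame of reader between -0.012 and 0.012 m and y of slide_box in the frame of reader between -0.02 and 0.02 m), for 0.1 s.
At the end, for the whole second after the job is handed in: The whole slide box is past the posts (its centre 60.5 to 90 mm beyond the middle of the gap, along the reader's y), within 20 mm of the bay's middle line, within 0.2 rad of straight, flat on the desk and at rest (x of slide_box in the frame of reader between -0.02 and 0.02 m and y of slide_box in the frame of reader between 0.0605 and 0.09 m and angle between the y axis of slide_box and the y axis of reader, either way round below 0.2 rad and height (world z) of slide_box below 0.006 m and angle between slide_box's own z axis and vertical below 0.1 rad and linear speed of slide_box below 0.01 m/s); the robot touches nothing.
It fails at once if the slide box is lifted more than 12 mm or tipped more than 0.25 rad (height (world z) of slide_box above 0.012 m or angle between slide_box's own z axis and vertical above 0.25 rad).
It fails at once if a bystander is moved more than 20 mm or knocked over (distance of any of stain_bottle, oil_bottle, cover_glass_box, jaw_model_big, jaw_model_small, floss_box from where it was at the start of the episode above 0.02 m or angle between any of stain_bottle, oil_bottle, cover_glass_box, jaw_model_big, jaw_model_small, floss_box's own z axis and vertical above 0.3 rad).
It also fails if it takes over 61 s, if anything falls off the work surface, if the arm or the gripper's body presses on something with over 40 N, if the wrist force passes 120 N, or if a joint passes its speed limit or range.

## Robot

A 6-joint arm with a two-finger parallel gripper is mounted at the origin on a cart in front of the work surface, level with it; the furniture and walls round the work are solid. World frame = base frame: x ahead of the robot, y to its left, z up, the work surface at z = 0. Lengths are in m, angles in rad, forces in N, time in s.
With the tool pointing down it reaches from about 0.225 to 0.875 m from the base axis. Payload 3.4 kg.
Tool frame: the origin (TCP) lies on the centre line of the jaws, within the pads' length; the fingertips stand 17 mm ahead of it and the grasp point (between the pads) lies 2 mm behind it; z points along the fingers, y is the line along which they close (so a half turn about z gives the same grasp; the last joint's range is limited). The gripper opens to 85 mm and grips with 20 to 120 N. Pads are 22 mm wide; open, the fingers measure 114 mm over their backs; the gripper's body (76 mm by 85 mm) begins 54 mm behind the grasp point. The pads swing forward as they close: fully open they stand 13 mm farther back than shut.
Start: joints at [-1.254, 0.276, 1.505, -0, 1.361, -0.121], TCP at [0.244, -0.521, 0.225] pointing down, gripper open.
Joint ranges: [-2.89, 2.89], [-0.75, 2.08], [0.22, 2.7], [-1.18, 4.32], [0.11, 2.71], [-2.7, 2.7]. Speed limits (rad/s): [2.57, 2.57, 3.14, 3.14, 3.14, 3.14].

## Interface

Orientations are given as a unit quaternion [w, x, y, z].
In Python, from rig import manip gives the robot as it stands.
- The arm moves only by the tool move_arm, never from a script. Its argument "steps" is one flat list of numbers, 7 for each row, row after row: the turn, a rotation vector about the world's x, y, z normalised to -1 to 1, where 1 is 360 degrees, then the shift along the world's x, y, z normalised to -1 to 1, where 1 is 1 m, then the opening, from -1 (shut) to 1 (fully open). A call has exactly 10 rows; each row is the pose to reach, as a shift and turn from the pose commanded when the call began, turning the shorter way round; what a row does not reach only later rows make up. A row lasts 1/10 s, in which the tool goes at most 50 mm and 8.59 degrees, less where a joint would pass 70% of its speed; a pose out of reach is approached as far as the arm can. A call with a number of a shift or a turn outside -1 to 1 is refused whole. A call with a gripper value outside its range is refused whole. The fingers move at their own pace and stop on an object; "squeeze" is the grip in N (left out, the last holds). Time passes only in rows, so rows that repeat a pose let the fingers close, or fill a call up. It gives the time, the measured TCP pose, the force, the opening and the grip force at its end, in the units of the state.
- manip.get_state(): the state, without advancing time (a new reading comes with each control period).
- manip.get_image(name): name is "scene" or "top"; returns a dict with "pixels" (480x640x3 uint8, blue, green, red), "fx", "fy", "cx", "cy" (pixels), "R" (3x3) and "t" (3): a world point X has camera coordinates R X + t. Camera axes: x right, y down, z forward; pixel columns grow to the right and rows downward; lengths in m; the calibration is good to about 2 mm. A picture is of the moment at which its call begins. There is no depth.
- manip.sign_off(): hands the job in; it is judged then, once.
The state is a dict: "clock": time; "qpos": joint angles; "qd": joint speeds; "effort": joint torques, N m; "position": TCP position; "ee_rot": TCP orientation; "contact_force": force on the tool from outside, world axes, zero at the start; "moment": the same for the moment, N m; "width": finger opening in m; "gripper_force": force on a finger pad.
Only numpy, scipy, OpenCV 4.12 (cv2) and the standard library are available. Lean on these libraries where they do the work, as an engineer would, in place of code of your own. Each camera call takes 0.05 s, during which the arm holds its last target. There are 200 camera calls.

## Working session

There is one attempt and no reset: what is moved stays moved. The work goes in short steps, Python scripts to look and compute and a tool call to move; the robot and the scene stay as the last step left them, time stands still between calls to the robot, and variables do not carry over. Pictures are saved under pics/ and viewed, at most 10 in all, crops included, and the job is handed in when it is done.

Besides the shell and the picture viewer there is one more tool, called by a JSON object that holds its "api" and its "payload". move_arm: Moves the arm, as the interface text tells. Scaled input: -1 to 1 covers 1 m each way for a shift and 360 degrees each way for a turn. Its arguments: {"type":"object","properties":{"steps":{"type":"array"},"squeeze":{"type":"number"}},"required":["steps"]}

```bash
mkdir -p pics; cat > h.py <<'E'
import cv2, numpy as np
from rig import manip
def grab(n,f=None):
    im=manip.get_image(n)
    if f: cv2.imwrite('pics/'+f,im['pixels'])
    return im
def ray(im,u,v,z):
    R=np.array(im['R']);t=np.array(im['t'])
    d=R.T@np.array([(u-im['cx'])/im['fx'],(v-im['cy'])/im['fy'],1]);c=-R.T@t
    return c+d*(z-c[2])/d[2]
def proj(im,X):
    p=np.array(im['R'])@np.array(X)+np.array(im['t']);return im['fx']*p[0]/p[2]+im['cx'],im['fy']*p[1]/p[2]+im['cy']
E
python3 - <<'E'
from h import *
for n in('top','scene'):
    im=grab(n,n+'1.png'); print(n,-np.array(im['R']).T@np.array(im['t']),np.round(im['R'],2).tolist(),im['fx'])
print(manip.get_state())
E
```

```text
top [0.5083804  0.16572282 0.99359385] [[-0.0, -1.0, -0.0], [-1.0, 0.0, -0.06], [0.06, 0.0, -1.0]] 507.2519520652686
scene [ 0.3108858  -0.39932974  0.61930212] [[0.9, -0.44, 0.01], [-0.28, -0.6, -0.75], [0.34, 0.67, -0.66]] 446.35103773344014
{'clock': 0.1, 'qpos': array([-1.25398750e+00,  2.76526412e-01,  1.50600139e+00,  9.73040779e-06,
        1.36073186e+00, -1.20953319e-01]), 'qd': array([ 0.000252  , -0.00073397,  0.0003752 , -0.00131521, -0.00059263,
       -0.00012472]), 'effort': array([ 9.70666842e-04, -4.17699087e+01, -2.46406764e+01, -3.23684571e-04,
        5.85505055e-03,  5.77822760e-06]), 'position': array([ 0.24361931, -0.52029952,  0.22413133]), 'ee_rot': array([-8.29975646e-04,  9.76140904e-01,  2.17136458e-01, -7.67581539e-05]), 'contact_force': array([0.87338644, 0.51266358, 0.08015978]), 'moment': array([-0.03965889, -0.03389445,  0.01638266]), 'gripper_force': 0.0, 'width': 0.08557709333600548}
```

View pics/top1.png

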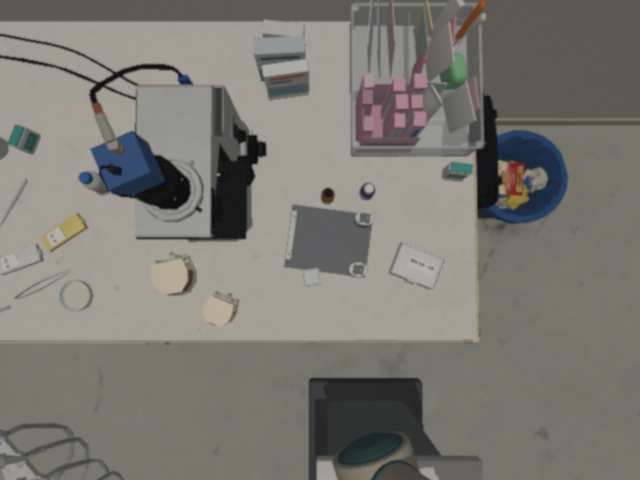

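View pics/scene1.png

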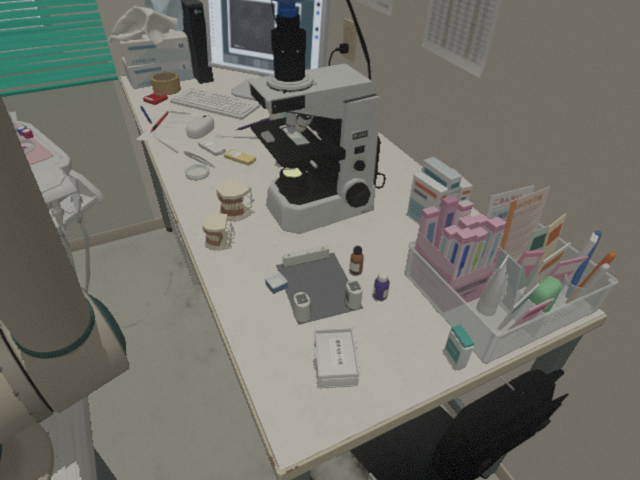

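The top view shows the box at about (417,265), the posts at (364,219) and (358,270), and the rail at (291,234). The scene view has the box at (337,357), the posts at (302,305) and (354,293), and the rail at (305,256). I'll enlarge both views next.

```bash
python3 - <<'E'
import cv2
s=cv2.imread('pics/scene1.png')[235:400,255:405]; cv2.imwrite('pics/s2.png',cv2.resize(s,None,fx=3.6,fy=3.6,interpolation=cv2.INTER_CUBIC))
s=cv2.imread('pics/top1.png')[175:300,275:455]; cv2.imwrite('pics/t2.png',cv2.resize(s,None,fx=4.4,fy=4.4,interpolation=cv2.INTER_CUBIC))
E
```

```text
(no output)
```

View pics/s2.png

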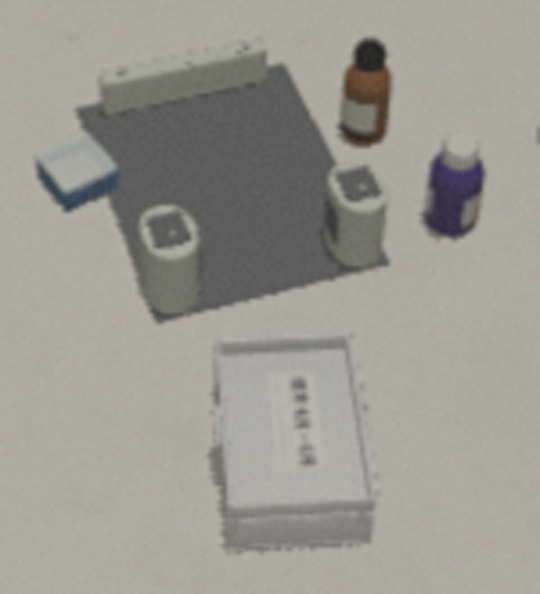

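View pics/t2.png

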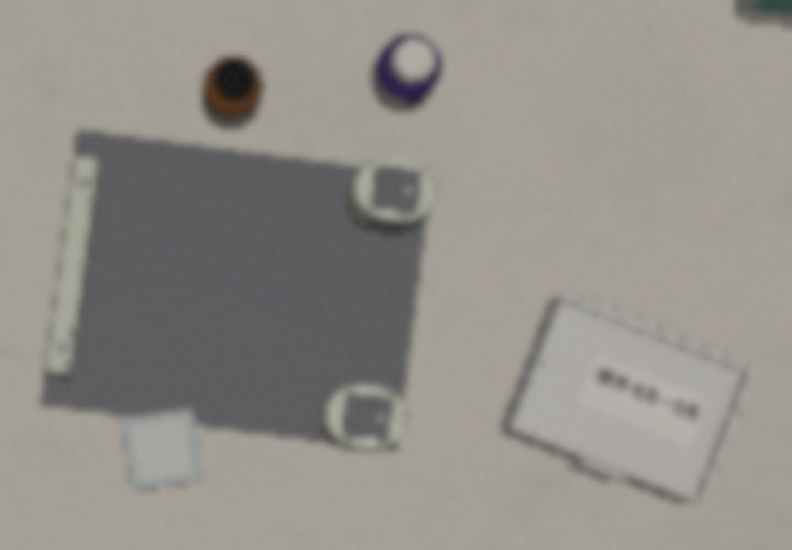

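The scene crop shows the post tops at (168,230) and (357,184), with the box's top corners at (217,345), (352,338), (372,500) and (222,510). The top crop shows the post tops at (393,194) and (366,415), with box corners at (557,298), (747,370), (695,500) and (505,432).

```bash
python3 - <<'E'
from h import *
np.set_printoptions(precision=4,suppress=True)
for n,o,s,posts,box,mat,oth in (('top',(275,175),4.4,[(393,194),(366,415)],[(557,298),(747,370),(695,500),(505,432)],[(77,132),(425,168),(398,450),(42,405)],[(232,78,.062),(414,60,.055),(162,450,.017)]),
 ('scene',(255,235),3.6,[(358,184),(169,230)],[(352,338),(372,500),(222,510),(217,345)],[(285,65),(388,264),(158,322),(78,108)],[(370,52,.062),(460,148,.055),(76,160,.017)])):
    im=grab(n); f=lambda p,z: ray(im,o[0]+p[0]/s,o[1]+p[1]/s,z)[:2]
    P=[f(p,.045) for p in posts];B=np.array([f(p,.036) for p in box]);M=np.array([f(p,.0) for p in mat])
    d=P[0]-P[1]; print(n,'posts',P,np.linalg.norm(d),'org',(P[0]+P[1])/2,'ax ang',np.arctan2(d[1],d[0]))
    print('box',B,'c',B.mean(0)); e1=(B[0]+B[3]-B[1]-B[2])/2;e2=(B[0]+B[1]-B[2]-B[3])/2
    print('y dir ang-90',np.arctan2(-e1[0],e1[1]),np.linalg.norm(e1),'x ang',np.arctan2(e2[1],e2[0]),np.linalg.norm(e2))
    print('mat',M.mean(0),[np.arctan2(-(M[i]-M[j])[0],(M[i]-M[j])[1]) for i,j in((0,1),(3,2))])
    print('oth',[f(p[:2],p[2]) for p in oth])
E
```

```text
top posts [array([0.6071, 0.0681]), array([0.5129, 0.0803])] 0.09496369261087395 org [0.56   0.0742] ax ang -0.12902722760325003
box [[ 0.563  -0.0029]
 [ 0.5318 -0.0841]
 [ 0.4763 -0.0609]
 [ 0.5055  0.02  ]] c [ 0.5192 -0.032 ]
y dir ang-90 -0.35642721846507247 0.0864362664914424 x ang -0.38785403336682744 0.06100201120634498
mat [0.5697 0.1341] [np.float64(-0.10599213399684382), np.float64(-0.12781658828227804)]
oth [array([0.6544, 0.1371]), array([0.663 , 0.0598]), array([0.498, 0.167])]
scene posts [array([0.6136, 0.0653]), array([0.5169, 0.0777])] 0.09749424005986805 org [0.5653 0.0715] ax ang -0.12720690882315727
box [[ 0.5683 -0.0108]
 [ 0.5344 -0.0884]
 [ 0.476  -0.0657]
 [ 0.511   0.0122]] c [ 0.5224 -0.0382]
y dir ang-90 -0.41714977310285184 0.08500032533178513 x ang -0.3762761631579235 0.062168462449985
mat [0.5744 0.1329] [np.float64(-0.14136010874670013), np.float64(-0.13477327780193538)]
oth [array([0.6572, 0.1321]), array([0.6663, 0.057 ]), array([0.5032, 0.1667])]
```

{"api": "move_arm", "payload": {"steps": [0,0,-0.02,0.02,0.045,-0.007,0.2,0,0,-0.04,0.04,0.09,-0.014,0.2,0,0,-0.06,0.06,0.135,-0.02,0.2,0,0,-0.08,0.08,0.18,-0.027,0.2,0,0,-0.09,0.1,0.225,-0.034,0.2,0,0,-0.09,0.115,0.27,-0.041,0.2,0,0,-0.09,0.13,0.31,-0.05,0.2,0,0,-0.09,0.145,0.35,-0.055,0.2,0,0,-0.09,0.16,0.39,-0.06,0.2,0,0,-0.09,0.17,0.43,-0.065,0.2]}}

```text
clock: 1.2
position: [0.4146, -0.0892, 0.1599]
ee_rot: [0.0, 0.998, -0.064, 0.001]
contact_force: [0.4, 0.4, -0.2]
width: 0.051
gripper_force: 0.0
```

{"api": "move_arm", "payload": {"steps": [0,0,0,0.014,0.032,-0.02,0.2,0,0,0,0.028,0.063,-0.04,0.2,0,0,0,0.028,0.063,-0.07,0.2,0,0,0,0.028,0.063,-0.1,0.2,0,0,0,0.028,0.063,-0.12,0.2,0,0,0,0.028,0.063,-0.13,0.2,0,0,0,0.028,0.063,-0.137,0.2,0,0,0,0.028,0.063,-0.137,0.2,0,0,0,0.028,0.063,-0.137,0.2,0,0,0,0.028,0.063,-0.137,0.2]}}

```text
clock: 2.2
position: [0.4426, -0.0281, 0.0238]
ee_rot: [0.0, 0.998, -0.064, 0.001]
contact_force: [0.8, 0.8, 1.3]
width: 0.0512
gripper_force: 0.0
```

```bash
python3 - <<'E'
from h import *
im=grab('scene');cv2.imwrite('pics/s3.png',cv2.resize(im['pixels'][200:460,200:480],None,fx=2.2,fy=2.2,interpolation=cv2.INTER_CUBIC))
E
```

```text
(no output)
```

View pics/s3.png

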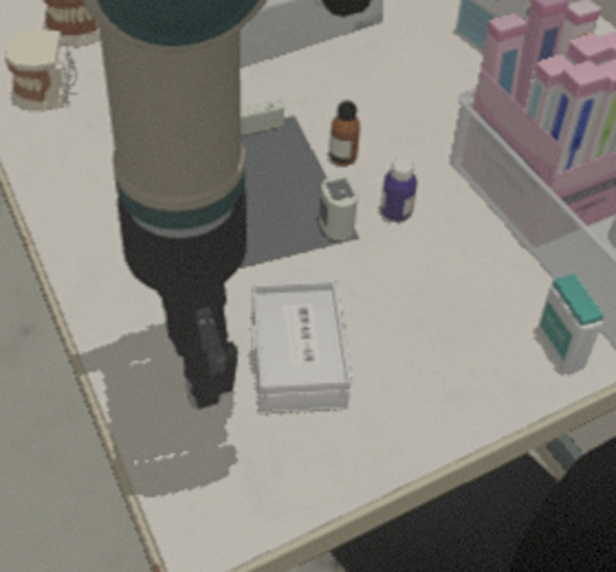

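The picture shows the fingers standing clear on the near side of the box, at about (210,385) in the crop. I'll start the squaring push from there.

{"api": "move_arm", "payload": {"steps": [0,0,0,0.007,-0.001,0,0.2,0,0,0,0.014,-0.0018,0,0.2,0,0,0,0.02,-0.0026,0,0.2,0,0,0,0.025,-0.0032,0,0.2,0,0,0,0.03,-0.0039,0,0.2,0,0,0,0.034,-0.0044,0,0.2,0,0,0,0.038,-0.0049,0,0.2,0,0,0,0.042,-0.0054,0,0.2,0,0,0,0.046,-0.0059,0,0.2,0,0,0,0.05,-0.0064,0,0.2]}}

```text
clock: 3.25
position: [0.4921, -0.0343, 0.0229]
ee_rot: [0.0, 0.998, -0.064, -0.0]
contact_force: [0.0, 0.1, 0.6]
width: 0.0513
gripper_force: 0.2
```

```bash
python3 - <<'E'
from h import *
im=grab('top');im2=grab('scene')
a=cv2.resize(im['pixels'][185:305,290:450],None,fx=2.5,fy=2.5,interpolation=cv2.INTER_CUBIC)
b=cv2.resize(im2['pixels'][230:410,255:415],None,fx=2.5,fy=2.5,interpolation=cv2.INTER_CUBIC)
c=np.zeros((450,800,3),np.uint8);c[:300,:400]=a;c[:450,400:]=b;cv2.imwrite('pics/c4.png',c);print(manip.get_state()['contact_force'])
E
```

```text
[ 0.89474671 -0.07766156 -0.46298824]
```

View pics/c4.png

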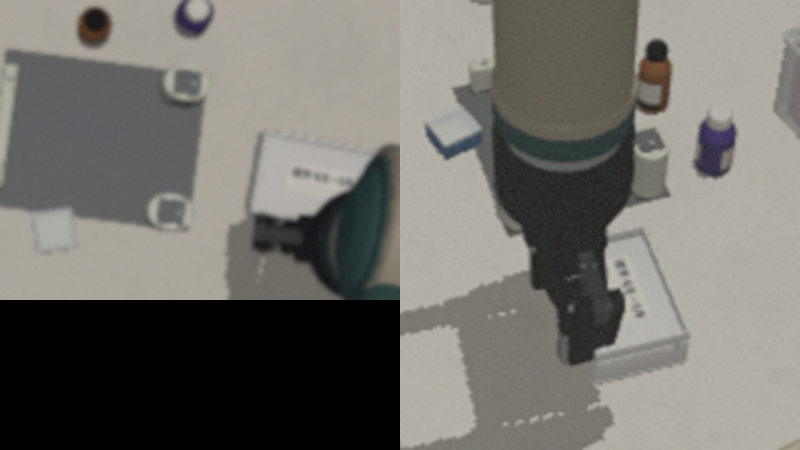

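The box now looks roughly parallel to the reader. In the top crop its front edge runs from about (264,133) to (252,214).

```bash
cat >> h.py <<'E'
O=np.array([.563,.073]);A=-.128
Rr=np.array([[np.cos(A),np.sin(A)],[-np.sin(A),np.cos(A)]])
rd=lambda p:np.round(Rr@(np.asarray(p)[:2]-O),4)
E
python3 - <<'E'
from h import *
im=grab('top');
for p,z in (((264,133),.036),((252,214),.036),((370,151),.036),((186,85),.045),((171,211),.045)): print(rd(ray(im,290+p[0]/2.5,185+p[1]/2.5,z)))
print(rd(manip.get_state()['position']))
E
```

```text
[ 0.0168 -0.0631]
[-0.0452 -0.0612]
[ 0.0133 -0.1442]
[0.0445 0.0006]
[-0.0507  0.0004]
[-0.0564 -0.1154]
```

{"api": "move_arm", "payload": {"steps": [0,0,0,0.004,-0.0005,0,0.2,0,0,0,0.008,-0.001,0,0.2,0,0,0,0.012,-0.0015,0,0.2,0,0,0,0.012,-0.0015,0,0.2,0,0,0,-0.01,0.0013,0,0.2,0,0,0,-0.03,0.0038,0.01,0.2,0,0,0,-0.05,0.0,0.05,0.2,0,0,0.02,-0.07,-0.03,0.09,-0.4,0,0,0.04,-0.09,-0.07,0.11,-0.4,0,0,0.06,-0.1,-0.11,0.13,-0.4]}}

```text
clock: 4.4
position: [0.392, -0.14, 0.1522]
ee_rot: [0.0, 0.993, 0.122, 0.001]
contact_force: [1.3, -0.4, -0.2]
width: 0.026
gripper_force: 0.0
```

{"api": "move_arm", "payload": {"steps": [0,0,0.02,-0.01,-0.045,0.01,-0.5,0,0,0.04,-0.02,-0.09,0.02,-0.5,0,0,0.06,-0.03,-0.135,0.03,-0.5,0,0,0.08,-0.04,-0.18,0.04,-0.5,0,0,0.1,-0.05,-0.22,0.05,-0.5,0,0,0.12,-0.05,-0.24,0.05,-0.5,0,0,0.14,-0.05,-0.24,0.05,-0.5,0,0,0.16,-0.05,-0.24,0.05,-0.5,0,0,0.18,-0.05,-0.24,0.05,-0.5,0,0,0.19,-0.05,-0.24,0.05,-0.5]}}

```text
clock: 5.4
position: [0.3432, -0.3798, 0.2005]
ee_rot: [0.0, 0.753, 0.658, 0.0]
contact_force: [-0.7, 0.4, -0.1]
width: 0.0215
gripper_force: 0.0
```

```bash
python3 - <<'E'
from h import *
im=grab('top');im2=grab('scene')
a=cv2.resize(im['pixels'][185:305,290:450],None,fx=2.5,fy=2.5,interpolation=cv2.INTER_CUBIC)
b=cv2.resize(im2['pixels'][230:410,255:415],None,fx=2.5,fy=2.5,interpolation=cv2.INTER_CUBIC)
c=np.zeros((450,800,3),np.uint8);c[:300,:400]=a;c[:450,400:]=b;cv2.imwrite('pics/c5.png',c)
E
```

```text
(no output)
```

View pics/c5.png

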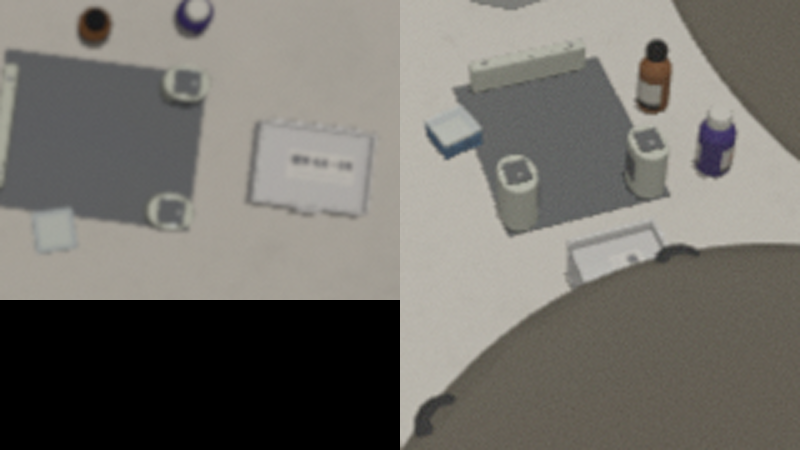

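The top crop shows box corners at (260,122), (373,137), (365,214) and (249,204). The scene view is partly hidden, but the box's front top edge shows at (568,245)–(659,228).

```bash
python3 - <<'E'
from h import *
im=grab('top')
f=lambda p,z:rd(ray(im,290+p[0]/2.5,185+p[1]/2.5,z))
B=np.array([f(p,.036) for p in((260,122),(373,137),(365,214),(249,204))]);P=[f(p,.045) for p in((186,85),(171,211))]
y=(B[0]+B[3]-B[1]-B[2])/2;x=(B[0]+B[1]-B[2]-B[3])/2
print('top',B.tolist(),B.mean(0),np.mean(P,0),'ang',np.arctan2(-y[0],y[1]),np.arctan2(x[1],x[0]),np.arctan2(*(P[0]-P[1])[::-1]))
im=grab('scene');f=lambda p,z:rd(ray(im,255+(p[0]-400)/2.5,230+p[1]/2.5,z))
print('scene',[f(p,.036) for p in((659,228),(568,243))],[f(p,.045) for p in((648,140),(518,172))])
E
```

```text
top [[0.0247, -0.0591], [0.0241, -0.1453], [-0.0345, -0.1457], [-0.038, -0.0581]] [-0.005925 -0.10205 ] [-0.0031  0.0005] ang 0.01668429751485682 -0.004946373509232242 0.002100837245435272
scene [array([ 0.0312, -0.0705]), array([-0.0306, -0.0634])] [array([ 0.0509, -0.0007]), array([-0.0458, -0.0012])]
```

{"api": "move_arm", "payload": {"steps": [0,0,0,0.024,0.034,0,-0.5,0,0,0,0.048,0.068,0,-0.5,0,0,0,0.072,0.1,0,-0.5,0,0,0,0.096,0.135,0,-0.5,0,0,0,0.12,0.168,0,-0.5,0,0,0,0.145,0.2,-0.01,-0.5,0,0,0,0.17,0.235,-0.02,-0.5,0,0,0.001,0.194,0.27,-0.04,-0.5,0,0,0.001,0.194,0.27,-0.07,-0.5,0,0,0.001,0.194,0.27,-0.1,-0.5]}}

```text
clock: 6.6
position: [0.5385, -0.1082, 0.1]
ee_rot: [0.001, 0.752, 0.659, 0.0]
contact_force: [0.0, -0.4, 0.3]
width: 0.0215
gripper_force: 0.0
```

{"api": "move_arm", "payload": {"steps": [0,0,0,0,0,-0.02,-0.5,0,0,0,0,0,-0.04,-0.5,0,0,0,0,0,-0.06,-0.5,0,0,0,0,0,-0.07,-0.5,0,0,0,0,0,-0.077,-0.5,0,0,0,0,0,-0.077,-0.5,0,0,0,0,0,-0.077,-0.5,0,0,0,0.0005,0.004,-0.077,-0.5,0,0,0,0.001,0.008,-0.077,-0.5,0,0,0,0.0015,0.012,-0.077,-0.5]}}

```text
clock: 7.6
position: [0.5391, -0.0973, 0.0241]
ee_rot: [0.0, 0.752, 0.659, 0.0]
contact_force: [0.2, 0.6, -0.3]
width: 0.0215
gripper_force: 0.0
```

{"api": "move_arm", "payload": {"steps": [0,0,0,0.0008,0.005,0,-0.5,0,0,0,0.0017,0.01,0,-0.5,0,0,0,0.0025,0.015,0,-0.5,0,0,0,0.0034,0.02,0,-0.5,0,0,0,0.0042,0.025,0,-0.5,0,0,0,0.0051,0.03,0,-0.5,0,0,0,0.0059,0.035,0,-0.5,0,0,0,0.0068,0.04,0,-0.5,0,0,0,0.0077,0.045,0,-0.5,0,0,0,0.0085,0.05,0,-0.5]}}

```text
clock: 8.6
position: [0.5474, -0.0473, 0.0236]
ee_rot: [0.0, 0.752, 0.659, 0.0]
contact_force: [-1.1, -0.9, 0.8]
width: 0.021
gripper_force: 0.6
```

```bash
python3 - <<'E'
from h import *
im=grab('top')
cv2.imwrite('pics/t6.png',cv2.resize(im['pixels'][185:305,290:450],None,fx=4,fy=4,interpolation=cv2.INTER_CUBIC));print(rd(manip.get_state()['position']))
E
```

```text
[-1.000e-04 -1.206e-01]
```

View pics/t6.png

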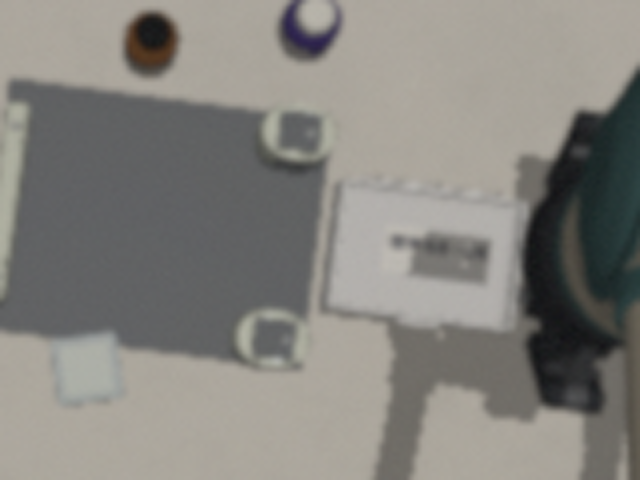

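The box front is at the gap, with corners at (337,182) and (324,308). It is about 1 mm off the middle line and straight, so I'll push on through.

{"api": "move_arm", "payload": {"steps": [0,0,0,0.0008,0.005,0,-0.5,0,0,0,0.0016,0.01,0,-0.5,0,0,0,0.0024,0.015,0,-0.5,0,0,0,0.0032,0.02,0,-0.5,0,0,0,0.004,0.025,0,-0.5,0,0,0,0.0047,0.03,0,-0.5,0,0,0,0.0054,0.035,0,-0.5,0,0,0,0.0061,0.04,0,-0.5,0,0,0,0.0068,0.045,0,-0.5,0,0,0,0.0075,0.05,0,-0.5]}}

```text
clock: 9.65
position: [0.5548, 0.0028, 0.0236]
ee_rot: [0.0, 0.752, 0.659, 0.0]
contact_force: [-0.4, -0.1, 1.0]
width: 0.0215
gripper_force: 0.3
```

```bash
python3 - <<'E'
from h import *
im=grab('top')
cv2.imwrite('pics/t7.png',cv2.resize(im['pixels'][185:305,290:450],None,fx=4,fy=4,interpolation=cv2.INTER_CUBIC));print(rd(manip.get_state()['position']))
E
```

```text
[ 0.0008 -0.07  ]
```

View pics/t7.png

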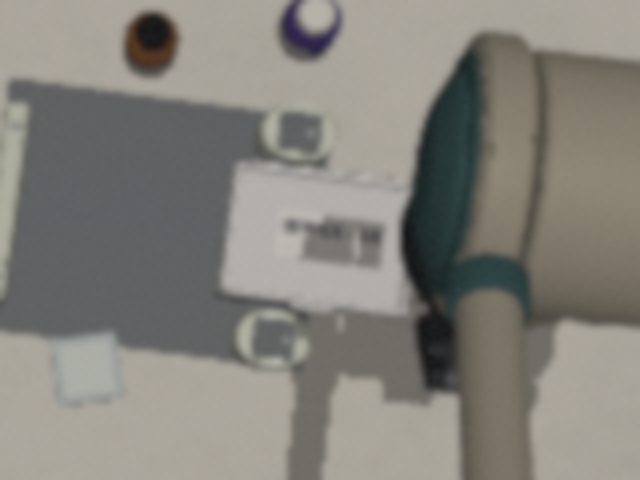

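The box is now entering the bay between the posts, with front corners at (236,162) and (221,293). It is straight and the forces are low, so I'll continue.

{"api": "move_arm", "payload": {"steps": [0,0,0,0.0006,0.005,0,-0.5,0,0,0,0.0013,0.01,0,-0.5,0,0,0,0.0019,0.015,0,-0.5,0,0,0,0.0026,0.02,0,-0.5,0,0,0,0.0032,0.025,0,-0.5,0,0,0,0.0039,0.03,0,-0.5,0,0,0,0.0045,0.035,0,-0.5,0,0,0,0.0052,0.04,0,-0.5,0,0,0,0.0058,0.045,0,-0.5,0,0,0,0.0064,0.05,0,-0.5]}}

```text
clock: 10.7
position: [0.5612, 0.0528, 0.0236]
ee_rot: [0.0, 0.752, 0.659, 0.0]
contact_force: [-0.1, -0.8, -0.5]
width: 0.0212
gripper_force: 0.2
```

{"api": "move_arm", "payload": {"steps": [0,0,0,0.0006,0.005,0,-0.5,0,0,0,0.0013,0.01,0,-0.5,0,0,0,0.0019,0.015,0,-0.5,0,0,0,0.0026,0.02,0,-0.5,0,0,0,0.0032,0.025,0,-0.5,0,0,0,0.0038,0.029,0,-0.5,0,0,0,0.0043,0.033,0,-0.5,0,0,0,0.0047,0.036,0,-0.5,0,0,0,0.0049,0.038,0,-0.5,0,0,0,0.005,0.039,0,-0.5]}}

```text
clock: 11.7
position: [0.5662, 0.0915, 0.0236]
ee_rot: [0.0, 0.752, 0.659, 0.0]
contact_force: [-0.8, -1.3, -0.9]
width: 0.0211
gripper_force: 0.2
```

Next I'll back straight out of the gap, rise, and look.

{"api": "move_arm", "payload": {"steps": [0,0,0,-0.001,-0.01,0,-0.5,0,0,0,-0.004,-0.03,0,-0.5,0,0,0,-0.008,-0.06,0,-0.5,0,0,0,-0.012,-0.1,0.0,-0.5,0,0,0,-0.016,-0.13,0.03,-0.5,0,0,0,-0.03,-0.15,0.07,-0.5,0,0,0,-0.06,-0.18,0.1,-0.5,0,0,0,-0.09,-0.21,0.13,-0.5,0,0,0,-0.12,-0.24,0.15,-0.5,0,0,0,-0.13,-0.25,0.15,-0.5]}}

```text
clock: 12.7
position: [0.4348, -0.1622, 0.1768]
ee_rot: [0.003, 0.753, 0.658, 0.0]
contact_force: [1.1, 0.1, -0.4]
width: 0.021
gripper_force: 0.0
```

```bash
python3 - <<'E'
from h import *
im=grab('top')
cv2.imwrite('pics/t8.png',cv2.resize(im['pixels'][185:305,270:430],None,fx=4,fy=4,interpolation=cv2.INTER_CUBIC))
E
```

```text
(no output)
```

View pics/t8.png

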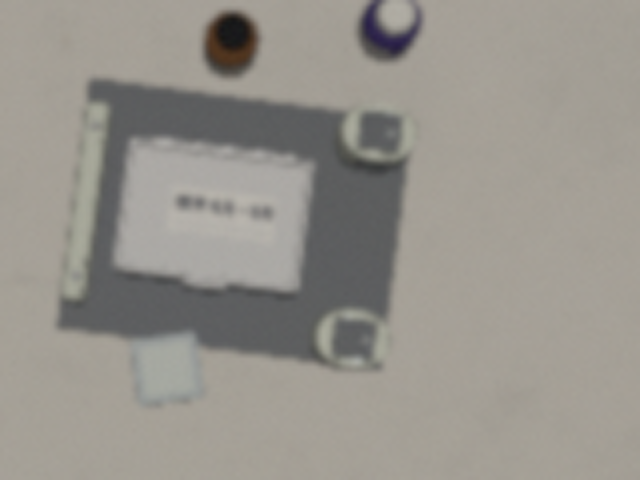

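The top crop shows the box in the bay, with corners at (128,138), (313,160), (300,292) and (114,268). Its centre is about 72 mm past the posts, about 2 mm off the middle line, and it is straight. The bystanders near the bay haven't moved.

```bash
python3 -c "
from rig import manip
print(manip.sign_off())"
```

```text
the job is handed in; nothing more can be done
None
```

The slide box was pushed flat through the gap and, in the last top view, lies straight in the bay about 72 mm past the posts and 2 mm off the middle line, with the nearby bottles and cover-glass box unmoved; the job is handed in, but no verdict was returned.

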